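Clear the slide warmer: slide the glass plates out over its end and stack them

TASK

Two frosted glass plates lie end to end on the flat top of the slide warmer, too thin to pick up there. Push them along together as one straight row until the leading plate sticks out over the end of the warmer, take it by that end and lay it gently, flat and square, on top of the stack of plates on the bench; then slide the other plate out in the same way and lay it on top too. Leave the bottles, the jar and the vial rack where they are and keep the stack neat.

Things in the scene. Friction and masses are not known exactly. Their poses are not given: they have to be found in the camera images.
- plate_left: frosted pale glass plate, 60 mm wide, 120 mm long, 3 mm thick, 54 g. Origin: centre of its underside; own y along the 120 mm length, x along the width, z up. At the start it lies on the warmer, the one of the pair nearer +y; the two lie end to end with a gap of 2 to 5 mm, too little for a finger.
- plate_right: frosted pale glass plate, 60 mm wide, 120 mm long, 3 mm thick, 54 g. Origin: centre of its underside; own y along the 120 mm length, x along the width, z up. At the start it lies on the warmer, the one of the pair nearer -y.
- warmer: bench slide-warming table, switched off and cold, fixed: a flat black top plate without a rim, 280 mm along its own x and 340 mm along its own y, so the ends that the row points at are 170 mm from its centre; top surface 70 mm above the bench. The top plate is 8 mm thick and stands out 20 mm beyond the white housing at both ends. Origin: on the bench under its centre. Its y is roughly the world's y.
- stack1: the lowest of three like plates stacked on the bench, loose; same size and axes as plate_left. The stack is at the +y side or at the -y side of the warmer; the vial rack is at the other.
- stack2: the middle plate of the stack.
- stack3: the top plate of the stack: its upper face is 9 mm above the bench, so the first plate added lies with its origin at 9 mm and the second at 12 mm. Its length is roughly across the length of the row (its own y is roughly the world's -x or x).
- amber_bottle: bystander on the warmer, beside the row on its +x side: amber bottle with black cap, 54 mm diameter, 94 mm high, loose. Origin: centre of its underside.
- white_bottle: bystander on the bench just beyond one end of the stack (near the robot or far from it), about 10 to 20 mm clear of the plates: white bottle with blue cap, 66 mm diameter, 135 mm high, loose; it leaves no room above that end of the stack for a gripper's body. Origin: centre of its underside.
- jar: bystander on the bench just beyond the other end of the stack: low glass jar with grey lid, 55 mm diameter, 40 mm high, loose. Origin: centre of its underside.
- rack: bystander on the bench: wire rack full of white-capped vials, 188 mm along its own x, 98 mm along its y, 112 mm high, loose. Origin: centre of its underside.
Not all that is in view belongs to the job. Leave any orange look-alike of the stack3 alone. Leave any pink look-alike of the plate_right alone.

How it is judged (in metres and radians):
On the way, in this order (a step that is already met when the one before it is completed fails the run):
1. the row is pushed in one piece: the leading plate flat, 20 mm or more past the end, the other flat behind it, centres under 132 mm apart, in line within 0.2 rad (horizontal distance between plate_left and plate_right below 0.132 m and angle between the y axis of plate_left and the y axis of plate_right, either way round below 0.2 rad and (((height (world z) of plate_left between 0.068 and 0.073 m and angle between plate_left's own z axis and vertical below 0.06 rad and (y of plate_left in the frame of warmer above 0.13 m or y of plate_left in the frame of warmer below -0.13 m)) and (height (world z) of plate_right between 0.068 and 0.073 m and angle between plate_right's own z axis and vertical below 0.06 rad)) or ((height (world z) of plate_right between 0.068 and 0.073 m and angle between plate_right's own z axis and vertical below 0.06 rad and (y of plate_right in the frame of warmer above 0.13 m or y of plate_right in the frame of warmer below -0.13 m)) and (height (world z) of plate_left between 0.068 and 0.073 m and angle between plate_left's own z axis and vertical below 0.06 rad)))), for 0.1 s.
2. the leading plate lies squarely on the stack, the other still flat on the warmer ((((horizontal distance between plate_left and stack3 below 0.01 m and angle between the y axis of plate_left and the y axis of stack3, either way round below 0.12 rad and height (world z) of plate_left between 0.0075 and 0.0145 m and angle between plate_left's own z axis and vertical below 0.05 rad and linear speed of plate_left below 0.02 m/s) and (height (world z) of plate_right between 0.068 and 0.073 m and angle between plate_right's own z axis and vertical below 0.06 rad)) or ((horizontal distance between plate_right and stack3 below 0.01 m and angle between the y axis of plate_right and the y axis of stack3, either way round below 0.12 rad and height (world z) of plate_right between 0.0075 and 0.0145 m and angle between plate_right's own z axis and vertical below 0.05 rad and linear speed of plate_right below 0.02 m/s) and (height (world z) of plate_left between 0.068 and 0.073 m and angle between plate_left's own z axis and vertical below 0.06 rad)))), for 0.2 s.
3. the other plate lies flat with about 20 mm or more past the end of the warmer ((((horizontal distance between plate_left and stack3 below 0.01 m and angle between the y axis of plate_left and the y axis of stack3, either way round below 0.12 rad and height (world z) of plate_left between 0.0075 and 0.0145 m and angle between plate_left's own z axis and vertical below 0.05 rad and linear speed of plate_left below 0.02 m/s) and (height (world z) of plate_right between 0.068 and 0.073 m and angle between plate_right's own z axis and vertical below 0.06 rad and (y of plate_right in the frame of warmer above 0.13 m or y of plate_right in the frame of warmer below -0.13 m))) or ((horizontal distance between plate_right and stack3 below 0.01 m and angle between the y axis of plate_right and the y axis of stack3, either way round below 0.12 rad and height (world z) of plate_right between 0.0075 and 0.0145 m and angle between plate_right's own z axis and vertical below 0.05 rad and linear speed of plate_right below 0.02 m/s) and (height (world z) of plate_left between 0.068 and 0.073 m and angle between plate_left's own z axis and vertical below 0.06 rad and (y of plate_left in the frame of warmer above 0.13 m or y of plate_left in the frame of warmer below -0.13 m))))), for 0.1 s.
At the end, for the whole second after the job is handed in: both plates lie flat, at rest, on top of the stack of three, each centred within 10 mm and square within 0.12 rad (7 degrees) to the stack's former top plate (horizontal distance between each of plate_left, plate_right and stack3 below 0.01 m and angle between the y axis of each of plate_left, plate_right and the y axis of stack3, either way round below 0.12 rad and height (world z) of plate_left between 0.0075 and 0.0145 m and angle between each of plate_left, plate_right, stack3's own z axis and vertical below 0.05 rad and linear speed of each of plate_left, plate_right below 0.02 m/s and height (world z) of plate_right between 0.0075 and 0.0145 m); the robot touches nothing.
It fails at once if a plate drops off the warmer or tips up steeply (angle between any of plate_left, plate_right's own z axis and vertical above 0.5 rad or height (world z) of any of plate_left, plate_right below 0.005 m).
It fails at once if a plate of the stack is shifted more than 15 mm (distance of any of stack1, stack2, stack3 from where it was at the start of the episode above 0.015 m).
It fails at once if a plate strikes the stack or is pressed on it with more than 40 N (contact force between any of plate_left, plate_right and stack3 above 40 N or contact force between plate_left and plate_right above 40 N).
It fails at once if a bottle, the jar or the vial rack is shoved more than 20 mm or tipped (distance of any of amber_bottle, white_bottle, jar, rack from where it was at the start of the episode above 0.02 m or angle between any of amber_bottle, white_bottle, jar, rack's own z axis and vertical above 0.25 rad).
It also fails if it takes over 72 s, if anything falls off the work surface, if the arm or the gripper's body presses on something with over 40 N, if the wrist force passes 120 N, or if a joint passes its speed limit or range.

ROBOT

A 6-joint arm with a two-finger parallel gripper is mounted at the origin on the work surface. World frame = base frame: x ahead of the robot, y to its left, z up, the work surface at z = 0. Lengths are in m, angles in degrees, forces in N, time in s.
With the tool pointing down it reaches from about 0.275 to 0.775 m from the base axis. Payload 14.6 kg.
Tool frame: the origin (TCP) lies at the centre of the arm's flange, where the gripper is bolted on; the fingertips stand 173 mm ahead of it and the grasp point (between the pads) lies 155 mm ahead of it; z points along the fingers, y is the line along which they close (so a half turn about z gives the same grasp; the last joint's range is limited). The gripper opens to 85 mm and grips with 20 to 120 N. Pads are 22 mm wide; open, the fingers measure 114 mm over their backs; the gripper's body (76 mm by 85 mm) begins 54 mm behind the grasp point. The pads swing forward as they close: fully open they stand 13 mm farther back than shut.
Start: joints at [-76.965, 15.075, -2.767, 72.158, 0, 81.102], TCP at [0.196, -0.487, 0.405] pointing down, gripper open.
Joint ranges: [-151.79, 151.79], [-50.71, 97.33], [-67.44, 78.34], [-121.81, 120.89], [-77.56, 73.72], [-180, 180]. Speed limits (degrees/s): [108.29, 108.29, 147.25, 159.86, 180, 180].

INTERFACE

Orientations are given as a 3x3 rotation matrix whose columns are the frame's x, y, z axes.
In Python, from plant import bot gives the robot as it stands.
- The arm moves only by the tool jog_arm, never from a script. Its argument "moves" is a list that holds one entry, the list of rows, each a list of 6 numbers: the shift along the tool's x, y, z in m, then the turn, a rotation vector about the tool's x, y, z in rad. A call has 1 to 10 rows; each row is the pose to reach, as a shift and turn from the pose commanded when the call began, along the tool's axes at that moment; what a row does not reach only later rows make up. A row lasts 1/12 s, in which the tool goes at most 41.7 mm and 7.16 degrees, less where a joint would pass 70% of its speed; a pose out of reach is approached as far as the arm can. A call with a gripper value outside its range is refused whole. "grip" is the finger opening in m, from 0 to 0.0854, set as the call begins (left out, the last holds). The fingers move at their own pace and stop on an object; "newtons" is the grip in N (left out, the last holds). Time passes only in rows, so rows that repeat a pose let the fingers close. It gives the time, the measured TCP pose, the force, the opening and the grip force at its end, in the units of the state.
- bot.state(): the state, without advancing time (a new reading comes with each control period).
- bot.capture(name): name is "scene" or "top"; returns the picture (420x560x3 uint8, red, green, blue); there is no depth.
- bot.camera_model(name): a dict with "fx", "fy", "cx", "cy" (pixels), "view" (4x4, takes a point from world to camera coordinates). Camera axes: x right, y down, z forward; pixel columns grow to the right and rows downward; lengths in m; the calibration is good to about 2 mm. A picture is of the moment at which its call begins. camera_model takes no time and is no camera call.
- bot.close_job(): hands the job in; it is judged then, once.
The state is a dict: "time": time; "q": joint angles; "joint_velocities": joint speeds; "tau": joint torques, N m; "position": TCP position; "ee_rot": TCP orientation; "wrist_force": force on the tool from outside, world axes, zero at the start; "ft_torque": the same for the moment, N m; "gripper_width": finger opening in m; "grasp_force": force on a finger pad.
Only numpy, scipy, OpenCV 4.12 (cv2) and the standard library are available. Lean on these libraries where they do the work, as an engineer would, in place of code of your own. Each camera call takes 0.05 s, during which the arm holds its last target. There are 200 camera calls.

## Working session

There is one attempt and no reset: what is moved stays moved. The work goes in short steps, Python scripts to look and compute and a tool call to move; the robot and the scene stay as the last step left them, time stands still between calls to the robot, and variables do not carry over. Pictures are saved under pics/ and viewed, at most 13 in all, crops included, and the job is handed in when it is done.

Besides the shell and the picture viewer there is one more tool, called after "Call:" in YAML: its name, and indented under it one key for each argument. jog_arm: Moves the arm, as the interface text tells. Its arguments: {"type":"object","properties":{"moves":{"type":"array","items":{"type":"array","items":{"type":"array","items":{"type":"number"}}}},"grip":{"type":"number"},"newtons":{"type":"number"}},"required":["moves"]}

```bash
ls; mkdir -p pics
python3 - <<'E'
from plant import bot
import cv2
for n in("scene","top"):
    cv2.imwrite(f"pics/{n}0.png",bot.capture(n)[:,:,::-1]); m=bot.camera_model(n); print(n,m)
s=bot.state();print(s)
E
```

```text
pics
scene {'fx': 483.3562888653789, 'fy': 483.3562888653789, 'cx': 269.2450704342699, 'cy': 208.98561400962538, 'view': array([[-0.64006924,  0.76819508, -0.01370001,  0.26218333],
       [ 0.4465059 ,  0.35740472, -0.82030138, -0.17286276],
       [-0.62525503, -0.53116681, -0.5717674 ,  1.6715023 ],
       [ 0.        ,  0.        ,  0.        ,  1.        ]])}
top {'fx': 518.1829632628973, 'fy': 518.1829632628973, 'cx': 281.5296899955671, 'cy': 209.2257108049, 'view': array([[-0.028752  , -0.9995786 , -0.00399365,  0.08820337],
       [-0.9969937 ,  0.02896477, -0.07186519,  0.51029734],
       [ 0.07195058,  0.00191538, -0.99740636,  1.57414091],
       [ 0.        ,  0.        ,  0.        ,  1.        ]])}
{'time': 0.1, 'q': array([-7.69664790e+01,  1.50967467e+01, -2.79876320e+00,  7.21593046e+01,
       -2.11244930e-03,  8.11020018e+01]), 'joint_velocities': array([-0.05954363, -0.04681745,  0.13847629,  0.00579209, -0.07227397,
        0.05266811]), 'tau': array([ 3.58410442e-03, -6.38575745e+01,  3.85064793e+01,  9.99653537e-03,
       -1.15874109e-04,  1.41348778e-05]), 'position': array([ 0.19606021, -0.48693232,  0.40427594]), 'ee_rot': array([[ 9.27630935e-01,  3.73498039e-01, -2.51673850e-04],
       [ 3.73498107e-01, -9.27630482e-01,  9.23732327e-04],
       [ 1.11551878e-04, -9.50882389e-04, -9.99999542e-01]]), 'wrist_force': array([ 0.02389643, -0.4036518 , -0.00079037]), 'ft_torque': array([-0.0069441 ,  0.01782669, -0.05059407]), 'grasp_force': 0.0, 'gripper_width': 0.08554075280999394}
```

View pics/scene0.png

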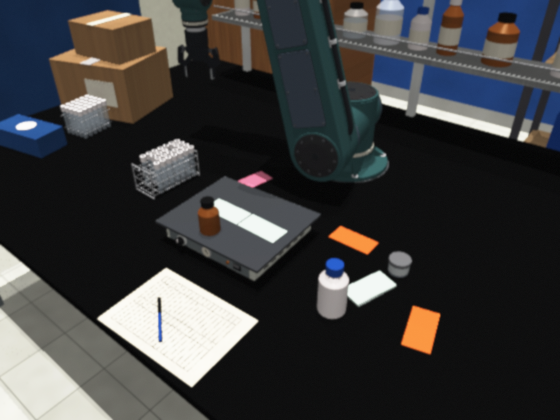

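View pics/top0.png

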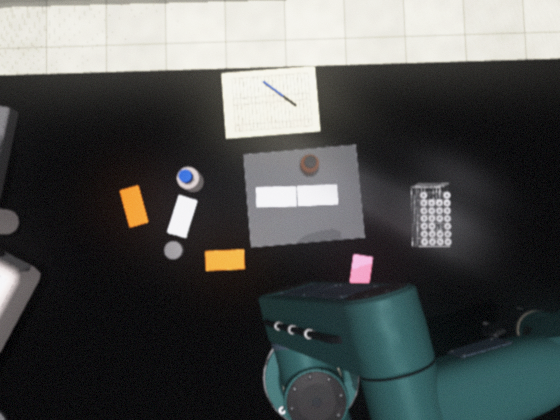

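The scene view shows the warmer with two white plates (about 230,213 and 265,228). The white stack is at (372,288), with the blue-capped bottle beyond it at (333,290) and the jar nearer the robot at (399,264).

Candidates in the top view:
- **White:** row plates at (276,196) and (317,195), and the stack at (182,216).
- **Orange decoys:** (134,206) and (225,260).
- **Pink decoy:** (361,269).

I choose the white ones. The stack is on the +y side, with the white bottle at its +x end and the jar at its -x end.

```bash
cat > h.py <<'E'
import cv2, numpy as np
from plant import bot
def ray(n,uv,z):
    m=bot.camera_model(n); V=m["view"]; R=V[:3,:3]; c=-R.T@V[:3,3]
    d=R.T@np.array([(uv[0]-m["cx"])/m["fx"],(uv[1]-m["cy"])/m["fy"],1.]); return c+d*(z-c[2])/d[2]
def rect(n,cnt,z):
    P=np.array([ray(n,p,z)[:2] for p in cnt.reshape(-1,2).astype(float)],np.float32)
    (cx,cy),s,a=cv2.minAreaRect(P); b=cv2.boxPoints(((cx,cy),s,a))
    e=max((b[1]-b[0],b[2]-b[1]),key=np.linalg.norm); 
    return np.round([cx,cy],4),np.round(sorted(s),4),round(float(np.degrees(np.arctan2(e[1],e[0]))%180),2)
def blobs(mask,amin=60):
    c,_=cv2.findContours(mask.astype(np.uint8),cv2.RETR_EXTERNAL,cv2.CHAIN_APPROX_NONE)
    return [k for k in c if cv2.contourArea(k)>amin]
E
python3 - <<'E'
from h import *
im=bot.capture("top"); hsv=cv2.cvtColor(im,cv2.COLOR_RGB2HSV)
w=(hsv[...,2]>140)&(hsv[...,1]<50)
roi=np.zeros_like(w);roi[140:280,120:400]=1
for k in blobs(w&roi):
    u=k.reshape(-1,2).mean(0)
    print("white",u.round(),cv2.contourArea(k),"z9",rect("top",k,.009),"z73",rect("top",k,.073))
g=(hsv[...,2]>45)&roi; g[:,:236]=0;g[:,372:]=0
g=cv2.morphologyEx(g.astype(np.uint8),cv2.MORPH_OPEN,np.ones((9,9)))
for k in blobs(g,2000): print("warmer",cv2.contourArea(k),rect("top",k,.07),cv2.boundingRect(k))
b=((hsv[...,0]<20)&(hsv[...,1]>100)&roi)
for k in blobs(b,100): print("amber",k.reshape(-1,2).mean(0),rect("top",k,.164),rect("top",k,.07))
print("jar", ray("top",(173,250),.04),"blue cap",ray("top",(185,176),.135))
c=cv2.resize(im[140:260,110:380],None,fx=2.9,fy=2.9,interpolation=cv2.INTER_CUBIC); cv2.imwrite("pics/crop.png",c[:,:,::-1])
E
```

```text
white [173. 250.] 188.0 z9 (array([0.3988, 0.4109]), array([0.046 , 0.0494]), 88.36) z73 (array([0.3988, 0.3972]), array([0.0442, 0.0474]), 88.36)
white [182. 216.] 765.0 z9 (array([0.5015, 0.3822]), array([0.0634, 0.1241]), 161.36) z73 (array([0.4974, 0.3697]), array([0.0609, 0.1191]), 161.36)
white [188. 178.] 176.0 z9 (array([0.6206, 0.3612]), array([0.0657, 0.0686]), 88.33) z73 (array([0.6117, 0.3496]), array([0.0631, 0.0658]), 88.33)
white [290. 198.] 4482.5 z9 (array([0.5461, 0.0603]), array([0.2453, 0.3252]), 123.54) z73 (array([0.5402, 0.0607]), array([0.2355, 0.3122]), 123.54)
warmer 12429.0 (array([0.5553, 0.0067]), array([0.3206, 0.4041]), 88.35) (236, 140, 136, 108)
amber [224.92592593 260.85185185] (array([0.3643, 0.2339]), array([0.0704, 0.1208]), 91.07) (array([0.3621, 0.2446]), array([0.075 , 0.1286]), 91.07)
amber [133.44  206.064] (array([0.5227, 0.4882]), array([0.07  , 0.1268]), 12.91) (array([0.5308, 0.5154]), array([0.0745, 0.135 ]), 12.91)
jar [0.39729148 0.40427674 0.04      ] blue cap [0.60761156 0.34676357 0.135     ]
```

View pics/crop.png

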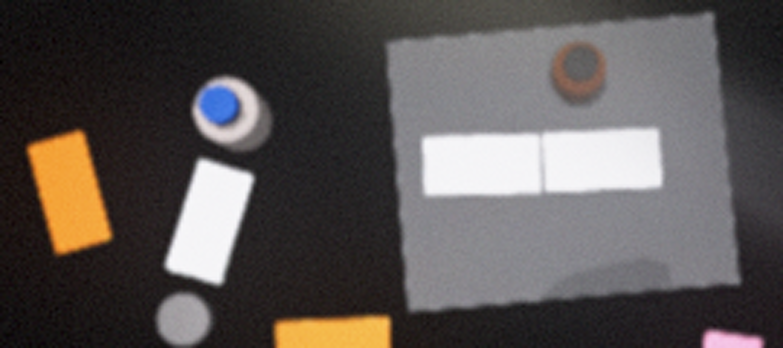

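The crop confirms it: row plates at crop (482,165) and (602,160), white stack at (209,221), jar at (183,319), white bottle at (225,112), amber bottle at (580,70). The orange and pink plates are decoys. Next I need a tighter fit of the row and the warmer.

Run:
```python
from h import *
from scipy.spatial.transform import Rotation as Ro
im=bot.capture("top"); hsv=cv2.cvtColor(im,cv2.COLOR_RGB2HSV); v=cv2.GaussianBlur(hsv[...,2],(3,3),0)
roi=np.zeros(v.shape,bool);roi[175:215,245:350]=1
print(v[200,245:262],v[195,290:304],v[222,165:205])
for t in(170,190,210):
    for k in blobs((v>t)&roi): print("row",t,k.reshape(-1,2).mean(0).round(),rect("top",k,.073))
    s=np.zeros(v.shape,bool);s[190:242,160:205]=1
    for k in blobs((v>t-50)&s,300): print("stack",rect("top",k,.009))
# warmer edges: +y edge columns by row, subpixel at threshold
def edge(rows,c0,c1):
    P=[]
    for r in rows:
        l=v[r,c0:c1].astype(float); g=np.gradient(l); i=c0+np.argmax(abs(g)); P.append(ray("top",(i,r),.07)[:2])
    P=np.array(P); f=np.polyfit(P[:,0],P[:,1],1); return f
for c in((236,256),(350,372)):
    f=edge(range(160,232,3),*c); print("edge y=a x+b",f, "y at .54",np.polyval(f,.54))
t=np.zeros(v.shape,bool);t[148:178,295:325]=1
b=(hsv[...,1]>110)&t
for k in blobs(b,20): print("amber",k.reshape(-1,2).mean(0),rect("top",k,.164),rect("top",k,.12))
```

```text
[ 52  86 122 139 141 142 142 141 141 150 179 218 240 246 247 247 247] [247 247 247 246 244 236 226 227 238 245 246 246 246 246] [ 38  37  40  68 132 201 238 247 247 246 246 246 247 247 247 247 247 247
 247 247 247 247 247 245 230 182 111  60  41  39  39  39  39  40  39  39
  39  38  38  39]
row 170 [296. 196.] (array([0.5476, 0.028 ]), array([0.0666, 0.2476]), 90.35)
stack (array([0.5013, 0.3823]), array([0.0656, 0.1268]), 161.91)
row 190 [296. 195.] (array([0.5485, 0.0287]), array([0.0627, 0.2437]), 90.25)
stack (array([0.5016, 0.3822]), array([0.0635, 0.1241]), 161.36)
row 210 [296. 196.] (array([0.5478, 0.0281]), array([0.0596, 0.2412]), 90.28)
stack (array([0.5013, 0.3821]), array([0.062 , 0.1229]), 161.81)
edge y=a x+b [0.05441205 0.14606026] y at .54 0.17544277002322406
edge y=a x+b [ 0.05873179 -0.19535869] y at .54 -0.16364352767462337
```

```bash
cat >> h.py <<'E'
def go(p,ang):
    "shift+turn in tool axes to TCP p, tool down, tool-x at world angle ang (deg)"
    from scipy.spatial.transform import Rotation as Ro
    s=bot.state(); R=s["ee_rot"]; a=np.radians(ang)
    T=np.array([[np.cos(a),np.sin(a),0],[np.sin(a),-np.cos(a),0],[0,0,-1]])
    print("shift",np.round(R.T@(np.array(p)-s["position"]),4),"turn",np.round(Ro.from_matrix(R.T@T).as_rotvec(),4))
E
python3 - <<'E'
from h import *
print("amber cap",ray("top",(310,164),.164), "vs scene", ray("scene",(208,203),.164))
print("rack",ray("top",(432,215),.112)); go([.548,-.125,.30],90)
E
```

```text
amber cap [ 0.62714086 -0.01046578  0.164     ] vs scene [0.6485072  0.00944456 0.164     ]
rack [ 0.4765681  -0.36051637  0.112     ]
shift [ 0.4616 -0.2043  0.1046] turn [-5.000e-04 -4.000e-04 -1.188e+00]
```

Call:
jog_arm:
  moves:
    - [[0.4616,-0.2043,0.08,0,0,-1.188],[0.4616,-0.2043,0.08,0,0,-1.188],[0.4616,-0.2043,0.08,0,0,-1.188],[0.4616,-0.2043,0.08,0,0,-1.188],[0.4616,-0.2043,0.08,0,0,-1.188],[0.4616,-0.2043,0.08,0,0,-1.188],[0.4616,-0.2043,0.08,0,0,-1.188],[0.4616,-0.2043,0.08,0,0,-1.188],[0.4616,-0.2043,0.08,0,0,-1.188],[0.4616,-0.2043,0.08,0,0,-1.188]]
  grip: 0.02
  newtons: 40

```text
time: 1.03
position: [0.484, -0.1901, 0.3392]
ee_rot: [[-0.007, 1.0, 0.0], [1.0, 0.007, -0.0], [-0.0, 0.0, -1.0]]
wrist_force: [0.0, -0.8, 0.3]
gripper_width: 0.0201
grasp_force: 0.0
```

Run:
```python
from h import *
go([.545,-.128,.255],90)
```

```text
shift [0.0616 0.0614 0.0842] turn [0.0001 0.0001 0.0072]
```

Call:
jog_arm:
  moves:
    - [[0.061,0.061,0.04,0,0,0.007],[0.061,0.061,0.07,0,0,0.007],[0.061,0.061,0.083,0,0,0.007],[0.061,0.061,0.083,0,0,0.007],[0.061,0.061,0.083,0,0,0.007],[0.061,0.061,0.083,0,0,0.007]]

```text
time: 1.53
position: [0.5439, -0.1313, 0.257]
ee_rot: [[0.007, 1.0, 0.0], [1.0, -0.007, -0.0], [-0.0, 0.0, -1.0]]
wrist_force: [0.5, 0.2, -0.0]
gripper_width: 0.0202
grasp_force: 0.0
```

Call:
jog_arm:
  moves:
    - [[0,0,0.006,0,0,-0.007],[0,0,0.012,0,0,-0.007],[0,0,0.0125,0,0,-0.007],[0,0,0.0125,0,0,-0.007]]

```text
time: 1.87
position: [0.5436, -0.1314, 0.244]
ee_rot: [[0.001, 1.0, -0.0], [1.0, -0.001, -0.0], [-0.0, -0.0, -1.0]]
wrist_force: [0.1, -0.7, 0.0]
gripper_width: 0.02
grasp_force: 0.0
```

Call:
jog_arm:
  moves:
    - [[0,0,0.001,0,0,0],[0,0,0.0015,0,0,0],[0,0,0.002,0,0,0],[0,0,0.002,0,0,0]]

```text
time: 2.2
position: [0.5438, -0.1311, 0.2435]
ee_rot: [[0.0, 1.0, 0.001], [1.0, -0.0, -0.001], [-0.001, 0.001, -1.0]]
wrist_force: [-7.0, 1.4, 20.4]
gripper_width: 0.02
grasp_force: 10.4
```

Call:
jog_arm:
  moves:
    - [[0,0,-0.0028,0,0,0],[0.01,0,-0.0028,0,0,0],[0.018,0,-0.0028,0,0,0],[0.023,0,-0.0028,0,0,0],[0.028,0,-0.0028,0,0,0],[0.034,0,-0.0028,0,0,0],[0.04,0,-0.0028,0,0,0],[0.047,0,-0.0028,0,0,0],[0.054,0,-0.0028,0,0,0],[0.06,0,-0.0028,0,0,0]]

```text
time: 3.03
position: [0.5439, -0.0701, 0.2447]
ee_rot: [[-0.0, 1.0, -0.0], [1.0, 0.0, 0.0], [0.0, -0.0, -1.0]]
wrist_force: [-0.6, -0.4, 0.7]
gripper_width: 0.02
grasp_force: 0.3
```

```bash
cat >> h.py <<'E'
def row(name=None,thr=210,c=(200,370)):
    im=bot.capture("top"); v=cv2.GaussianBlur(cv2.cvtColor(im,cv2.COLOR_RGB2HSV),(3,3),0)
    roi=np.zeros(v.shape[:2],bool);roi[175:215,c[0]:c[1]]=1
    for k in blobs((v[...,2]>thr)&(v[...,1]<50)&roi): print("row",cv2.boundingRect(k),rect("top",k,.073))
    if name:
        cr=cv2.resize(im[120:270,110:380],None,fx=2.9,fy=2.9,interpolation=cv2.INTER_CUBIC); cv2.imwrite(f"pics/{name}.png",cr[:,:,::-1])
E
python3 - <<'E'
from h import *
row("push1")
E
```

```text
row (247, 186, 69, 21) (array([0.5486, 0.074 ]), array([0.0591, 0.2031]), 90.13)
```

View pics/push1.png

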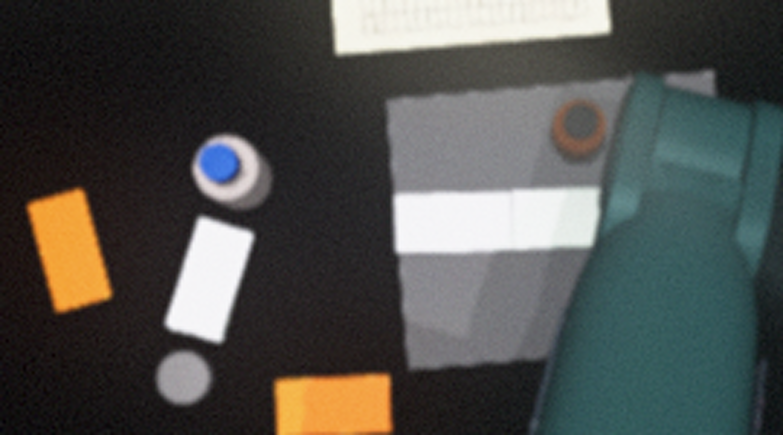

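The row has moved 27 mm in line. The leading edge is at crop x≈394, level with the warmer edge, the seam is closed at x≈512, and the bottle is untouched. I'll push 42 mm more.

Call:
jog_arm:
  moves:
    - [[0.004,0,0,0,0,0],[0.01,0,0,0,0,0],[0.016,0,0,0,0,0],[0.022,0,0,0,0,0],[0.028,0,0,0,0,0],[0.033,0,0,0,0,0],[0.037,0,0,0,0,0],[0.04,0,0,0,0,0],[0.042,0,0,0,0,0],[0.042,0,0,0,0,0]]

```text
time: 3.92
position: [0.544, -0.0286, 0.2448]
ee_rot: [[-0.0, 1.0, -0.0], [1.0, 0.0, 0.0], [0.0, -0.0, -1.0]]
wrist_force: [-0.5, -0.5, 0.5]
gripper_width: 0.0201
grasp_force: 0.0
```

Run:
```python
from h import *
row(); print(bot.state()["position"])
```

```text
row (232, 186, 66, 21) (array([0.5489, 0.123 ]), array([0.0595, 0.1937]), 90.54)
[ 0.54396091 -0.02882336  0.2447521 ]
```

The row now overhangs by about 44 mm (leading end y≈0.220, warmer edge 0.176). I'll back off, lift, and go above the overhanging end.

Call:
jog_arm:
  moves:
    - [[-0.012,0,0,0,0,0],[-0.012,0,-0.03,0,0,0],[0.0,0,-0.055,0,0,0],[0.035,0,-0.06,0,0,0],[0.075,0,-0.06,0,0,0],[0.115,0.002,-0.06,0,0,0],[0.155,0.0045,-0.06,0,0,0],[0.195,0.0045,-0.06,0,0,0],[0.22,0.0045,-0.06,0,0,0],[0.2286,0.0045,-0.06,0,0,0]]

```text
time: 4.8
position: [0.5484, 0.2022, 0.3046]
ee_rot: [[-0.003, 1.0, 0.0], [1.0, 0.003, 0.001], [0.001, 0.0, -1.0]]
wrist_force: [-0.3, -0.1, 0.2]
gripper_width: 0.02
grasp_force: 0.0
```

Call:
jog_arm:
  moves:
    - [[0,0,0,0,0,0],[0,0,0,0,0,0],[0,0,0,0,0,0],[0,0,0,0,0,0]]
  grip: 0.08

```text
time: 5.13
position: [0.5487, 0.1982, 0.3048]
ee_rot: [[0.002, 1.0, -0.0], [1.0, -0.002, -0.0], [-0.0, -0.0, -1.0]]
wrist_force: [0.4, -0.3, -0.9]
gripper_width: 0.0674
grasp_force: 0.0
```

Run:
```python
from h import *
im=bot.capture("scene"); cv2.imwrite("pics/s2.png",cv2.resize(im[100:300,120:400],None,fx=2.8,fy=2.8,interpolation=cv2.INTER_CUBIC)[:,:,::-1])
print(bot.state()["position"]); row(); go([.5485,.200,.250],90)
```

```text
[0.54870507 0.19833103 0.30482897]
row (263, 185, 50, 21) (array([0.5496, 0.0541]), array([0.0587, 0.145 ]), 90.18)
shift [ 0.0015 -0.0002  0.0548] turn [ 0.      0.0001 -0.0015]
```

View pics/s2.png

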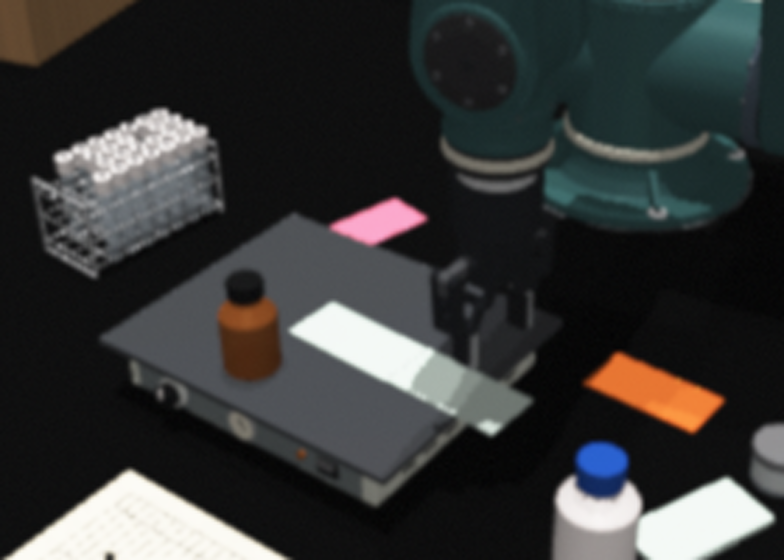

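The gripper stands above the overhanging end (crop ≈ 495,405), with the row straight and the bottles untouched. Descending to grip by the plate's side edges.

Call:
jog_arm:
  moves:
    - [[0.001,0.0005,0.02,0,0,0],[0.001,0.0005,0.045,0,0,0],[0.001,0.0005,0.062,0,0,0],[0.001,0.0005,0.07,0,0,0],[0.001,0.0005,0.0728,0,0,0],[0.001,0.0005,0.0728,0,0,0]]

```text
time: 5.73
position: [0.5491, 0.2003, 0.232]
ee_rot: [[0.0, 1.0, -0.0], [1.0, -0.0, -0.0], [-0.0, -0.0, -1.0]]
wrist_force: [0.4, 0.5, -0.8]
gripper_width: 0.0801
grasp_force: 0.0
```

Call:
jog_arm:
  moves:
    - [[0,0,0,0,0,0],[0,0,0,0,0,0],[0,0,0,0,0,0],[0,0,0,0,0,0],[0,0,0,0,0,0]]
  grip: 0.05
  newtons: 50

```text
time: 6.15
position: [0.5493, 0.2007, 0.233]
ee_rot: [[-0.0, 1.0, 0.002], [1.0, 0.0, 0.0], [0.0, 0.002, -1.0]]
wrist_force: [-0.8, 0.6, 5.4]
gripper_width: 0.0579
grasp_force: 52.0
```

Call:
jog_arm:
  moves:
    - [[0,0,-0.002,0,0,0],[0,0,-0.005,0,0,0],[0,0,-0.012,0,0,0],[0,0,-0.025,0,0,0],[0,0,-0.04,0,0,0],[0,0,-0.06,0,0,0],[0,0,-0.08,0,0,0],[0,0,-0.1,0,0,0],[0,0,-0.11,0,0,0],[0,0,-0.11,0,0,0]]

```text
time: 6.98
position: [0.5493, 0.2008, 0.3443]
ee_rot: [[-0.0, 1.0, 0.003], [1.0, 0.0, 0.001], [0.001, 0.003, -1.0]]
wrist_force: [0.3, 0.2, 0.2]
gripper_width: 0.058
grasp_force: 53.5
```

Run:
```python
from h import *
im=bot.capture("scene"); cv2.imwrite("pics/s3.png",cv2.resize(im[100:300,120:400],None,fx=2.8,fy=2.8,interpolation=cv2.INTER_CUBIC)[:,:,::-1])
s=bot.state();print(s["position"],s["gripper_width"]); row()
D=.2005; u=np.array([np.cos(np.radians(-18.4)),np.sin(np.radians(-18.4))]); h=np.array([.5013,.3822])-.0395*u; print(h)
go([h[0],h[1],.343],161.6)
```

```text
[0.54912083 0.20068369 0.34261087] 0.057782997479323896
row (260, 182, 53, 24) (array([0.5523, 0.0592]), array([0.067 , 0.1587]), 84.11)
[0.4638194  0.39466814]
shift [ 0.194  -0.0851 -0.0014] turn [-1.0000e-04 -1.0000e-04 -1.2497e+00]
```

View pics/s3.png

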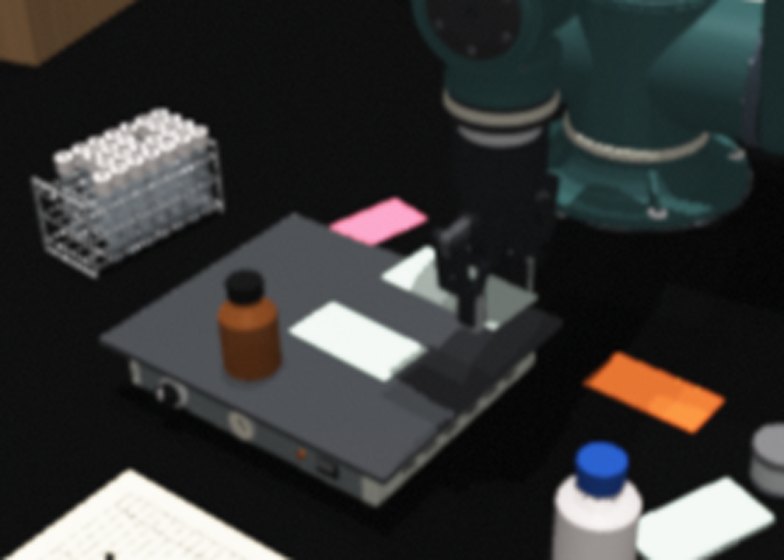

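The plate is held, roughly level (crop corners ≈ (382,275), (425,250), (537,297), (490,327)). The other plate still lies flat at (357,340). I'll check pitch and hold offset from these corners, taking each corner's known x from the hand.

Run:
```python
from h import *
from scipy.optimize import brentq
for c,x in(((382,275),.579),((490,327),.579),((425,250),.519),((537,297),.519)):
    uv=(c[0]/2.8+120,c[1]/2.8+100); z=brentq(lambda z:ray("scene",uv,z)[0]-x,0,.5); print(c,ray("scene",uv,z).round(4))
```

```text
(382, 275) [0.579  0.1047 0.1813]
(490, 327) [0.579  0.22   0.1788]
(425, 250) [0.519  0.1024 0.1756]
(537, 297) [0.519  0.2234 0.1774]
```

Call:
jog_arm:
  moves:
    - [[0.01,-0.004,0,0,0,-0.06],[0.028,-0.012,0,0,0,-0.18],[0.05,-0.022,0,0,0,-0.3],[0.075,-0.033,0,0,0,-0.42],[0.1,-0.044,0,0,0,-0.54],[0.122,-0.054,0,0,0,-0.66],[0.144,-0.063,0,0,0,-0.78],[0.16,-0.07,0,0,0,-0.9],[0.174,-0.076,0,0,0,-1.02],[0.184,-0.081,0,0,0,-1.13]]

```text
time: 7.92
position: [0.4671, 0.3858, 0.3403]
ee_rot: [[-0.907, 0.42, -0.002], [0.42, 0.907, -0.001], [0.001, -0.002, -1.0]]
wrist_force: [-0.7, -0.2, -0.1]
gripper_width: 0.0577
grasp_force: 53.5
```

Run:
```python
from h import *
go([.4638,.3947,.240],161.6)
```

```text
shift [0.0066 0.0069 0.1003] turn [-0.0017 -0.0015 -0.1127]
```

Call:
jog_arm:
  moves:
    - [[0.004,0.004,0.0,0,0,-0.07],[0.0066,0.0069,0.01,0,0,-0.105],[0.0066,0.0069,0.03,0,0,-0.1127],[0.0066,0.0069,0.05,0,0,-0.1127],[0.0066,0.0069,0.07,0,0,-0.1127],[0.0066,0.0069,0.088,0,0,-0.1127],[0.0066,0.0069,0.097,0,0,-0.1127],[0.0066,0.0069,0.1,0,0,-0.1127],[0.0066,0.0069,0.1,0,0,-0.1127]]

```text
time: 8.67
position: [0.4647, 0.3936, 0.2411]
ee_rot: [[-0.947, 0.322, -0.001], [0.322, 0.947, -0.001], [0.001, -0.001, -1.0]]
wrist_force: [0.4, 0.4, -0.0]
gripper_width: 0.0578
grasp_force: 53.5
```

Run:
```python
from h import *
im=bot.capture("scene"); cv2.imwrite("pics/s4.png",cv2.resize(im[200:340,290:450],None,fx=4,fy=4,interpolation=cv2.INTER_CUBIC)[:,:,::-1])
im=bot.capture("top"); cv2.imwrite("pics/t4.png",cv2.resize(im[150:270,130:260],None,fx=4,fy=4,interpolation=cv2.INTER_CUBIC)[:,:,::-1])
go([.4638,.3947,.176],161.6)
```

```text
shift [0.0016 0.0003 0.0666] turn [ 0.0006  0.0005 -0.007 ]
```

View pics/s4.png

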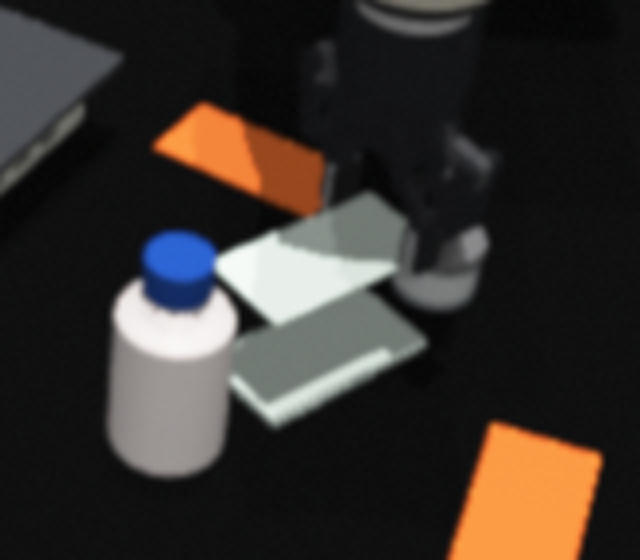

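The held plate (corner at 282,325) hangs parallel above the stack (top-face corner ≈ 275,407), clear of the white bottle and the jar. I'll check that corner numerically before descending.

Run:
```python
from h import *
f=lambda c,z: ray("scene",(c[0]/4+290,c[1]/4+200),z).round(4)
print("held",f((280,325),.080),"stack",f((275,405),.009))
u=np.array([.9489,-.3156]);n=np.array([.3156,.9489])
S=np.array([.5013,.3822]);print("expected corner",S+.06*u+.03*n)
s=bot.state();print(s["position"]);go([.4638,.3947,.178],161.6)
```

```text
held [0.572  0.3953 0.08  ] stack [0.5616 0.3935 0.009 ]
expected corner [0.567702 0.391731]
[0.4651469  0.39383366 0.24255785]
shift [0.0016 0.0003 0.0646] turn [ 0.0006  0.0005 -0.007 ]
```

View pics/t4.png

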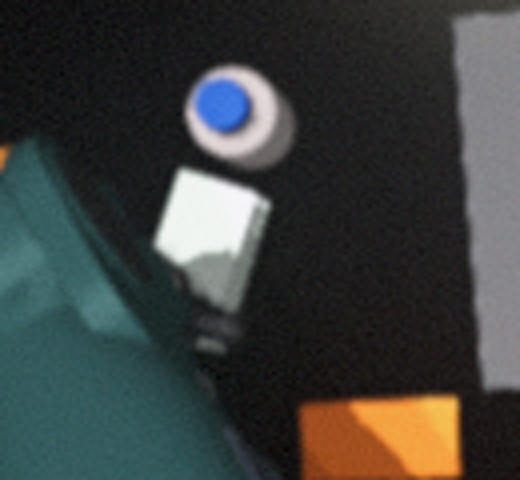

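Run:
```python
from h import *
f=lambda c,z: ray("top",(c[0]/4+130,c[1]/4+150),z)[:2]
u=np.array([.9489,-.3156]);n=np.array([.3156,.9489]);S=np.array([.5013,.3822])
for t in(100,130,160):
    im=bot.capture("top");v=cv2.cvtColor(im,cv2.COLOR_RGB2HSV)
    m=(v[...,2]>t)&(v[...,1]<40); r=np.zeros(m.shape,bool); r[188:225,165:200]=1
    k=max(blobs(m&r,50),key=cv2.contourArea).reshape(-1,2).astype(float)
    P=np.array([ray("top",p,.083)[:2]-S for p in k]); Q=np.array([ray("top",p,.009)[:2]-S for p in k])
    print(t,"far end u",np.sort(P@u)[-8:].round(4),"n",(P@n).max().round(4),"| low n min",(Q@n).min().round(4),"far u if stack",(Q@u).max().round(4))
print("held corners",[((f(c,.083)-S)@np.c_[u,n]).round(4) for c in((184,168),(260,204))],"stack corner",((f((271,204),.009)-S)@np.c_[u,n]).round(4))
s=bot.state();d=s["position"][:2]-S;print("hand",d@u,d@n)
```

```text
100 far end u [0.0632 0.0634 0.0635 0.0637 0.0637 0.064  0.0643 0.0646] n 0.0301 | low n min -0.03 far u if stack 0.0677
130 far end u [0.0626 0.0629 0.0629 0.0632 0.0632 0.0634 0.0637 0.0637] n 0.0291 | low n min -0.029 far u if stack 0.0668
160 far end u [0.0618 0.062  0.062  0.0623 0.0623 0.0626 0.0626 0.0629] n 0.0282 | low n min -0.0251 far u if stack 0.0659
held corners [array([0.0629, 0.0227]), array([ 0.0536, -0.0392])] stack corner [ 0.0586 -0.0333]
hand -0.03797358395473471 -0.0003495349179795139
```

Run:
```python
from h import *
im=cv2.GaussianBlur(bot.capture("top"),(3,3),0); v=im.max(2).astype(float)
print(v[188:216:3,164:202].astype(int))
def left(r,t=110):
    l=v[r,160:195]; i=np.argmax(l>t); return (160+i-1+(t-l[i-1])/(l[i]-l[i-1]),r)
def top(c,t=110):
    l=v[184:215,c]; i=np.argmax(l>t); return (c,184+i-1+(t-l[i-1])/(l[i]-l[i-1]))
L=np.array([ray("top",left(r),.083)[:2] for r in range(195,209)]); T=np.array([ray("top",top(c),.083)[:2] for c in range(179,193)])
a=np.polyfit(L[:,0],L[:,1],1); b=np.polyfit(T[:,1],T[:,0],1)
print("left edge dir deg",np.degrees(np.arctan(a[0])),"far edge normal deg",-np.degrees(np.arctan(b[0])))
u=np.array([.9489,-.3156]);n=np.array([.3156,.9489]);S=np.array([.5013,.3822])
print(((L-S)@np.c_[u,n]).round(4)[::4],((T-S)@np.c_[u,n]).round(4)[::4])
```

```text
[[ 28  27  26  27  28  29  28  28  28  29  29  29  29  27  28  34  44  61
   87 116 144 165 176 180 181 178 171 158 144 130 119 112 107 105 103  96
   82  63]
 [ 29  29  28  28  28  28  27  27  29  40  63  85  90  79  62  48  41  35
   30  31  34  38  44  51  61  69  76  82  84  84  82  79  72  62  52  40
   32  29]
 [ 28  30  30  31  30  29  29  33  58 121 191 230 240 236 229 220 207 188
  169 147 123 103  84  66  53  43  37  34  33  33  32  29  29  29  30  31
   31  31]
 [ 29  28  28  28  27  27  32  59 124 195 234 243 244 244 244 244 244 244
  244 244 244 244 241 235 227 215 200 185 166 131  87  53  37  32  32  31
   30  31]
 [ 29  30  29  29  30  33  59 124 195 233 243 244 244 244 243 244 244 244
  244 244 245 245 245 246 247 247 246 245 235 211 183 156 119  75  42  30
   28  29]
 [ 30  29  27  28  33  60 124 194 233 243 244 244 244 244 244 244 244 244
  244 244 244 245 244 244 246 246 245 232 198 162 145 135 107  67  38  29
   29  30]
 [ 29  29  28  32  59 124 195 233 243 244 244 244 244 244 244 244 244 244
  245 245 244 244 244 244 244 244 231 198 165 153 144 114  71  40  29  29
   29  30]
 [ 36  37  39  61 118 187 230 242 243 243 244 244 244 244 244 244 244 244
  244 244 244 244 245 245 243 230 195 155 132 122 101  67  40  29  29  28
   28  29]
 [ 33  38  44  57  92 143 186 211 225 234 239 243 243 242 240 235 228 222
  221 221 222 220 217 216 209 183 149 127 114  93  63  38  28  26  28  29
   29  29]
 [ 32  35  40  44  46  49  60  78 105 142 176 192 190 180 167 157 151 149
  149 148 148 148 147 143 135 128 124 118  99  67  39  28  27  28  27  26
   25  26]]
left edge dir deg -19.149361532926264 far edge normal deg 3.408475974534112
[[0.0514 0.03  ]
 [0.0389 0.0302]
 [0.0264 0.0304]
 [0.0141 0.0305]] [[ 0.0791  0.0185]
 [ 0.0969  0.0117]
 [ 0.1061  0.0022]
 [ 0.1016 -0.0117]]
```

Held plate edge: direction -19.1° against the stack's -18.4°, lateral offset n = 30 mm as expected, and 2 mm long along the length. That is well aligned, so I'm descending.

Call:
jog_arm:
  moves:
    - [[0.0018,0.0003,0.015,0,0,-0.006],[0.0018,0.0003,0.032,0,0,-0.006],[0.0018,0.0003,0.047,0,0,-0.006],[0.0018,0.0003,0.057,0,0,-0.006],[0.0018,0.0003,0.063,0,0,-0.006],[0.0018,0.0003,0.066,0,0,-0.006],[0.0018,0.0003,0.067,0,0,-0.006],[0.0018,0.0003,0.067,0,0,-0.006]]

```text
time: 9.63
position: [0.4634, 0.3949, 0.1771]
ee_rot: [[-0.949, 0.316, 0.001], [0.316, 0.949, 0.002], [-0.001, 0.002, -1.0]]
wrist_force: [-7.8, -3.7, 22.4]
gripper_width: 0.0577
grasp_force: 67.2
```

Call:
jog_arm:
  moves:
    - [[0,0,0.0005,0,0,0],[0,0,0.001,0,0,0],[0,0,0.0015,0,0,0],[0,0,0.0015,0,0,0]]

```text
time: 9.97
position: [0.4634, 0.3949, 0.1766]
ee_rot: [[-0.949, 0.316, 0.002], [0.316, 0.949, 0.002], [-0.001, 0.003, -1.0]]
wrist_force: [-12.6, -6.9, 37.8]
gripper_width: 0.0578
grasp_force: 75.9
```

Call:
jog_arm:
  moves:
    - [[0,0,-0.001,0,0,0],[0,0,-0.002,0,0,0],[0,0,-0.0025,0,0,0],[0,0,-0.0025,0,0,0]]

```text
time: 10.3
position: [0.4633, 0.3948, 0.1775]
ee_rot: [[-0.949, 0.316, 0.001], [0.316, 0.949, 0.001], [-0.0, 0.001, -1.0]]
wrist_force: [-5.1, -2.3, 11.2]
gripper_width: 0.0577
grasp_force: 60.9
```

Run:
```python
from h import *
s=bot.state();print(s["position"],s["wrist_force"],s["ft_torque"])
R=s["ee_rot"];print("in tool",R.T@s["wrist_force"],R.T@s["ft_torque"])
im=bot.capture("scene"); cv2.imwrite("pics/s5.png",cv2.resize(im[230:330,310:430],None,fx=5,fy=5,interpolation=cv2.INTER_CUBIC)[:,:,::-1])
```

```text
[0.46332078 0.39478359 0.17745282] [-5.07782534 -2.29299379 11.19638792] [0.07077202 0.93497313 0.13054343]
in tool [  4.08685484  -3.76475623 -11.20381459] [ 0.22847444  0.90956059 -0.12932126]
```

View pics/s5.png

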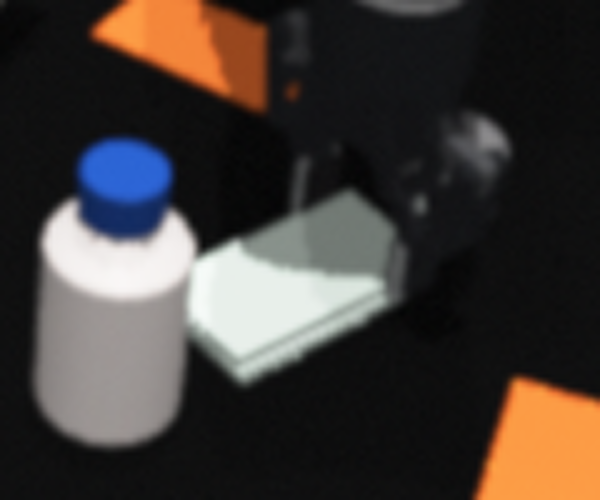

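The plate's edge sits right on the stack with only a thin shadow line between (crop ≈ 240,365). The force acts at the plate's near-end corner, so it is resting there. I'll relieve the pressure and release.

Call:
jog_arm:
  moves:
    - [[0,0,-0.0005,0,0,0],[0,0,-0.001,0,0,0],[0,0,-0.001,0,0,0]]

```text
time: 10.6
position: [0.4635, 0.3947, 0.1778]
ee_rot: [[-0.949, 0.317, 0.001], [0.317, 0.949, 0.001], [-0.001, 0.001, -1.0]]
wrist_force: [-1.2, 0.3, 5.2]
gripper_width: 0.0578
grasp_force: 57.2
```

Call:
jog_arm:
  moves:
    - [[0,0,0,0,0,0],[0,0,0,0,0,0],[0,0,0,0,0,0],[0,0,0,0,0,0],[0,0,0,0,0,0]]
  grip: 0.08

```text
time: 11.02
position: [0.4634, 0.3946, 0.1769]
ee_rot: [[-0.949, 0.317, -0.0], [0.317, 0.949, -0.0], [0.0, -0.0, -1.0]]
wrist_force: [0.0, -0.1, 0.8]
gripper_width: 0.08
grasp_force: 0.0
```

Call:
jog_arm:
  moves:
    - [[0,0,-0.01,0,0,0],[0,0,-0.03,0,0,0],[0,0,-0.06,0,0,0],[0,0,-0.09,0,0,0],[0,0,-0.12,0,0,0],[0,0,-0.14,0,0,0],[0,0,-0.15,0,0,0]]

```text
time: 11.6
position: [0.4635, 0.3947, 0.3306]
ee_rot: [[-0.949, 0.317, 0.003], [0.317, 0.949, 0.002], [-0.003, 0.003, -1.0]]
wrist_force: [-0.0, -0.1, -0.1]
gripper_width: 0.0799
grasp_force: 0.0
```

Run:
```python
from h import *
im=bot.capture("top"); v=im.max(2); 
for t in(130,150):
    s=np.zeros(v.shape,bool);s[185:242,155:210]=1
    for k in blobs((v>t)&s,300): print("stack z15",rect("top",k,.015))
cv2.imwrite("pics/t6.png",cv2.resize(im[150:270,130:330],None,fx=4,fy=4,interpolation=cv2.INTER_CUBIC)[:,:,::-1])
row(); go([.545,-.046,.345],90)
```

```text
stack z15 (array([0.5169, 0.3754]), array([0.0638, 0.0897]), 160.57)
stack z15 (array([0.5173, 0.3757]), array([0.0627, 0.0884]), 160.57)
row (272, 185, 41, 21) (array([0.5496, 0.0408]), array([0.0586, 0.119 ]), 90.13)
shift [-0.2168 -0.3923 -0.0168] turn [3.1000e-03 2.0000e-04 1.2487e+00]
```

Call:
jog_arm:
  moves:
    - [[-0.02,-0.036,-0.017,0,0,0.12],[-0.0416,-0.075,-0.017,0,0,0.24],[-0.063,-0.114,-0.017,0,0,0.36],[-0.083,-0.15,-0.017,0,0,0.48],[-0.104,-0.188,-0.017,0,0,0.6],[-0.125,-0.226,-0.017,0,0,0.72],[-0.145,-0.263,-0.017,0,0,0.84],[-0.166,-0.301,-0.017,0,0,0.96],[-0.188,-0.34,-0.017,0,0,1.08],[-0.208,-0.376,-0.017,0,0,1.2]]
  grip: 0.02

```text
time: 12.53
position: [0.5382, -0.0141, 0.3425]
ee_rot: [[-0.043, 0.999, -0.002], [0.999, 0.043, 0.0], [0.0, -0.002, -1.0]]
wrist_force: [0.5, 0.0, 0.3]
gripper_width: 0.02
grasp_force: 0.0
```

Run:
```python
from h import *
im=bot.capture("top"); v=im.max(2)
for t in(130,150):
    s=np.zeros(v.shape,bool);s[185:242,155:210]=1
    for k in blobs((v>t)&s,300): print("stack z15",rect("top",k,.015))
print(bot.state()["gripper_width"]); go([.5455,-.046,.255],90)
cv2.imwrite("pics/t6.png",cv2.resize(im[150:270,130:330],None,fx=4,fy=4,interpolation=cv2.INTER_CUBIC)[:,:,::-1])
```

```text
stack z15 (array([0.501, 0.381]), array([0.0655, 0.1241]), 160.73)
stack z15 (array([0.5008, 0.381 ]), array([0.0636, 0.1232]), 160.72)
0.019784764689639363
shift [-0.0262  0.0051  0.0873] turn [-0.0014  0.002   0.0294]
```

View pics/t6.png

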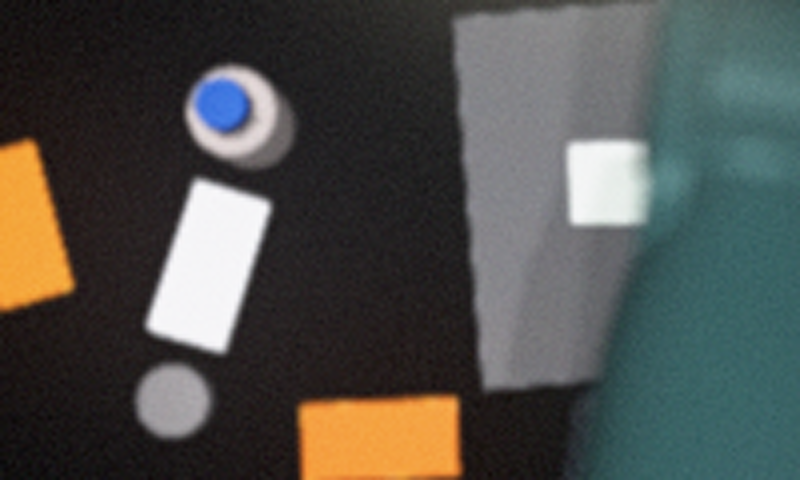

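The stack is neat: plate 1 lies on it at crop (208,266), centred to about 1 mm and within 1°. The remaining plate's leading end is at (607,183). Next, position behind the second plate.

Call:
jog_arm:
  moves:
    - [[-0.01,0.005,0.0,0,0,0.03],[-0.02,0.005,0.0,0,0,0.03],[-0.026,0.005,0.02,0,0,0.03],[-0.026,0.005,0.05,0,0,0.03],[-0.026,0.005,0.05,0,0,0.03],[-0.026,0.005,0.05,0,0,0.03]]

```text
time: 13.08
position: [0.5443, -0.0369, 0.2931]
ee_rot: [[-0.021, 1.0, -0.003], [1.0, 0.021, 0.001], [0.001, -0.003, -1.0]]
wrist_force: [0.3, -0.2, -0.0]
gripper_width: 0.0194
grasp_force: 0.0
```

Run:
```python
from h import *
go([.5455,-.046,.2455],90)
```

```text
shift [-0.0092  0.0012  0.0476] turn [-0.0034 -0.0009  0.0208]
```

Call:
jog_arm:
  moves:
    - [[-0.0092,0.0012,0.02,-0.003,-0.001,0.0208],[-0.0092,0.0012,0.035,-0.003,-0.001,0.0208],[-0.0092,0.0012,0.043,-0.003,-0.001,0.0208],[-0.0092,0.0012,0.047,-0.003,-0.001,0.0208],[-0.0092,0.0012,0.047,-0.003,-0.001,0.0208],[-0.0092,0.0012,0.047,-0.003,-0.001,0.0208]]

```text
time: 13.58
position: [0.5465, -0.0466, 0.2479]
ee_rot: [[0.001, 1.0, 0.004], [1.0, -0.001, -0.001], [-0.001, 0.004, -1.0]]
wrist_force: [0.4, -0.5, -0.7]
gripper_width: 0.02
grasp_force: 0.0
```

Call:
jog_arm:
  moves:
    - [[0,-0.0005,0.001,0.003,0,0],[0,-0.0005,0.002,0.0035,0,0],[0,-0.0005,0.0025,0.0035,0,0],[0,-0.0005,0.0025,0.0035,0,0]]

```text
time: 13.92
position: [0.5458, -0.0469, 0.2446]
ee_rot: [[0.002, 1.0, -0.0], [1.0, -0.002, -0.001], [-0.001, -0.0, -1.0]]
wrist_force: [-0.3, 0.6, 0.3]
gripper_width: 0.0198
grasp_force: 0.0
```

Run:
```python
from h import *
go([.5465,-.046,.2447],90); row()
```

```text
shift [ 0.0009  0.0007 -0.0001] turn [-0.0003  0.001  -0.0021]
row (272, 186, 33, 20) (array([0.5491, 0.0529]), array([0.0568, 0.0953]), 88.33)
```

Call:
jog_arm:
  moves:
    - [[0.008,0,0,0,0,0],[0.015,0,0,0,0,0],[0.02,0,0,0,0,0],[0.026,0,0,0,0,0],[0.033,0,0,0,0,0],[0.041,0,0,0,0,0],[0.049,0,0,0,0,0],[0.057,0,0,0,0,0],[0.065,0,0,0,0,0],[0.073,0,0,0,0,0]]

```text
time: 14.8
position: [0.5459, 0.027, 0.2444]
ee_rot: [[0.002, 1.0, -0.0], [1.0, -0.002, -0.001], [-0.001, -0.0, -1.0]]
wrist_force: [0.7, -1.2, 1.0]
gripper_width: 0.02
grasp_force: 0.5
```

Call:
jog_arm:
  moves:
    - [[0.008,0,0,0,0,0],[0.016,0,0,0,0,0],[0.024,0,0,0,0,0],[0.031,0,0,0,0,0],[0.037,0,0,0,0,0],[0.042,0,0,0,0,0],[0.046,0,0,0,0,0],[0.049,0,0,0,0,0],[0.05,0,0,0,0,0],[0.05,0,0,0,0,0]]

```text
time: 15.63
position: [0.546, 0.0762, 0.2443]
ee_rot: [[0.002, 1.0, -0.001], [1.0, -0.002, -0.001], [-0.001, -0.001, -1.0]]
wrist_force: [-0.4, -0.5, 0.8]
gripper_width: 0.0197
grasp_force: 0.2
```

Run:
```python
from h import *
row(); print(bot.state()["position"])
```

```text
row (237, 187, 15, 20) (array([0.5499, 0.1838]), array([0.0417, 0.0569]), 178.6)
[0.54600163 0.07608807 0.24428839]
```

Call:
jog_arm:
  moves:
    - [[0.003,0,0,0,0,0],[0.006,0,0,0,0,0],[0.009,0,0,0,0,0],[0.012,0,0,0,0,0],[0.014,0,0,0,0,0],[0.015,0,0,0,0,0],[0.015,0,0,0,0,0]]

```text
time: 16.27
position: [0.546, 0.0914, 0.2443]
ee_rot: [[0.002, 1.0, -0.0], [1.0, -0.002, -0.001], [-0.001, -0.0, -1.0]]
wrist_force: [-0.5, 0.2, -0.4]
gripper_width: 0.0202
grasp_force: 0.0
```

Run:
```python
from h import *
row()
```

```text
row (232, 187, 13, 20) (array([0.5504, 0.2016]), array([0.0357, 0.0568]), 178.75)
```

Call:
jog_arm:
  moves:
    - [[-0.012,0,0,0,0,0],[-0.012,0,-0.03,0,0,0],[0.0,0,-0.055,0,0,0],[0.03,0,-0.06,0,0,0],[0.06,0.002,-0.06,0,0,0],[0.09,0.003,-0.06,0,0,0],[0.106,0.003,-0.06,0,0,0],[0.109,0.003,-0.06,0,0,0],[0.109,0.003,-0.06,0,0,0]]

```text
time: 17.07
position: [0.5493, 0.2003, 0.304]
ee_rot: [[0.001, 1.0, -0.001], [1.0, -0.001, -0.001], [-0.001, -0.001, -1.0]]
wrist_force: [-0.5, 0.9, -1.1]
gripper_width: 0.0201
grasp_force: 0.0
```

Call:
jog_arm:
  moves:
    - [[0,0,0,0,0,0],[0,0,0,0,0,0],[0,0,0,0,0,0],[0,0,0,0,0,0],[0,0,0,0,0,0]]
  grip: 0.08

```text
time: 17.48
position: [0.5494, 0.1996, 0.3043]
ee_rot: [[0.003, 1.0, -0.0], [1.0, -0.003, -0.001], [-0.001, -0.0, -1.0]]
wrist_force: [-0.3, 0.3, 0.6]
gripper_width: 0.0786
grasp_force: 0.0
```

Run:
```python
from h import *
row(); print(bot.state()["gripper_width"]);go([.549,.2005,.235],90)
```

```text
row (262, 186, 10, 19) (array([0.5524, 0.1168]), array([0.0268, 0.0538]), 178.44)
0.07999968232473595
shift [ 0.0009 -0.0004  0.0693] turn [-0.0004  0.001  -0.0027]
```

Call:
jog_arm:
  moves:
    - [[0.0009,0,0.02,0,0,-0.002],[0.0009,0,0.045,0,0,-0.002],[0.0009,0,0.062,0,0,-0.002],[0.0009,0,0.07,0,0,-0.002],[0.0009,0,0.0715,0,0,-0.002],[0.0009,0,0.0715,0,0,-0.002]]

```text
time: 18.03
position: [0.5494, 0.2009, 0.2329]
ee_rot: [[0.0, 1.0, -0.001], [1.0, -0.0, -0.001], [-0.001, -0.001, -1.0]]
wrist_force: [-0.4, -0.0, 0.2]
gripper_width: 0.08
grasp_force: 0.0
```

Call:
jog_arm:
  moves:
    - [[0,0,0,0,0,0],[0,0,0,0,0,0],[0,0,0,0,0,0],[0,0,0,0,0,0],[0,0,0,0,0,0]]
  grip: 0.05
  newtons: 50

```text
time: 18.45
position: [0.5496, 0.2011, 0.2338]
ee_rot: [[0.0, 1.0, 0.001], [1.0, -0.0, -0.001], [-0.001, 0.001, -1.0]]
wrist_force: [-0.5, 0.4, 5.7]
gripper_width: 0.0582
grasp_force: 52.1
```

Call:
jog_arm:
  moves:
    - [[0,0,-0.002,0,0,0],[0,0,-0.005,0,0,0],[0,0,-0.012,0,0,0],[0,0,-0.025,0,0,0],[0,0,-0.04,0,0,0],[0,0,-0.06,0,0,0],[0,0,-0.08,0,0,0],[0,0,-0.1,0,0,0],[0,0,-0.11,0,0,0],[0,0,-0.11,0,0,0]]

```text
time: 19.28
position: [0.5497, 0.2012, 0.345]
ee_rot: [[0.0, 1.0, 0.003], [1.0, -0.0, -0.0], [-0.0, 0.003, -1.0]]
wrist_force: [-0.2, -0.7, -1.0]
gripper_width: 0.0579
grasp_force: 53.5
```

Run:
```python
from h import *
for t in(100,140):
    im=bot.capture("scene"); m=(im.min(2)>t); r=np.zeros(m.shape,bool); r[180:225,250:318]=1
    for k in blobs(m&r,60): print(t,cv2.boundingRect(k),cv2.contourArea(k))
print(bot.state()["gripper_width"]); go([.4632,.3945,.343],161)
```

```text
100 (293, 200, 17, 18) 146.5
100 (255, 188, 28, 23) 271.0
100 (250, 180, 18, 8) 61.0
140 (256, 189, 24, 20) 209.5
0.057655310206304274
shift [ 0.1934 -0.0861 -0.0008] turn [-1.1000e-03  4.0000e-04 -1.2393e+00]
```

Call:
jog_arm:
  moves:
    - [[0.01,-0.004,0,0,0,-0.06],[0.028,-0.012,0,0,0,-0.18],[0.05,-0.022,0,0,0,-0.3],[0.075,-0.033,0,0,0,-0.42],[0.1,-0.044,0,0,0,-0.54],[0.122,-0.054,0,0,0,-0.66],[0.144,-0.063,0,0,0,-0.78],[0.16,-0.07,0,0,0,-0.9],[0.174,-0.076,0,0,0,-1.02],[0.184,-0.081,0,0,0,-1.13]]

```text
time: 20.22
position: [0.4675, 0.3862, 0.341]
ee_rot: [[-0.907, 0.42, -0.002], [0.42, 0.907, -0.002], [0.001, -0.003, -1.0]]
wrist_force: [0.2, 0.4, -0.3]
gripper_width: 0.058
grasp_force: 53.5
```

Run:
```python
from h import *
go([.4632,.3946,.240],161.2)
```

```text
shift [0.0073 0.0061 0.101 ] turn [-0.0028 -0.0015 -0.1058]
```

Call:
jog_arm:
  moves:
    - [[0.004,0.004,0.0,0,0,-0.07],[0.0075,0.006,0.01,0,0,-0.1],[0.0075,0.006,0.03,0,0,-0.106],[0.0075,0.006,0.05,0,0,-0.106],[0.0075,0.006,0.07,0,0,-0.106],[0.0075,0.006,0.088,0,0,-0.106],[0.0075,0.006,0.097,0,0,-0.106],[0.0075,0.006,0.1,0,0,-0.106],[0.0075,0.006,0.1,0,0,-0.106]]

```text
time: 20.97
position: [0.4639, 0.3933, 0.2416]
ee_rot: [[-0.944, 0.329, -0.002], [0.329, 0.944, -0.002], [0.001, -0.002, -1.0]]
wrist_force: [-0.5, 0.5, 0.3]
gripper_width: 0.0576
grasp_force: 53.5
```

Run:
```python
from h import *
u=np.array([np.cos(np.radians(-18.7)),np.sin(np.radians(-18.7))]);n=np.array([-u[1],u[0]]);S=np.array([.5012,.3818])
im=cv2.GaussianBlur(bot.capture("top"),(3,3),0); v=im.max(2).astype(float)
def left(r,t=110):
    l=v[r,160:195]; i=np.argmax(l>t); return (160+i-1+(t-l[i-1])/(l[i]-l[i-1]),r)
L=np.array([ray("top",left(r),.083)[:2] for r in range(195,209)]); a=np.polyfit(L[:,0],L[:,1],1)
m=(v>130)&(im.max(2)-im.min(2)<40); r=np.zeros(m.shape,bool); r[188:225,165:200]=1
k=max(blobs(m&r,50),key=cv2.contourArea).reshape(-1,2).astype(float)
P=np.array([ray("top",p,.083)[:2]-S for p in k])
print("left dir",np.degrees(np.arctan(a[0])),"n",((L-S)@n).mean(),"far u",np.sort(P@u)[-8:].round(4))
s=bot.state();d=s["position"][:2]-S;print("hand",d@u,d@n,s["position"]); go([.4632,.3946,.183],161.2)
```

```text
left dir -19.302712956673933 n 0.028832707538987812 far u [0.0609 0.0612 0.0614 0.0616 0.0616 0.0618 0.062  0.0623]
hand -0.03885667342710512 -0.00079048228184086 [0.46414112 0.3935092  0.2425599 ]
shift [0.0012 0.0008 0.0596] turn [-0.0013 -0.0004 -0.0074]
```

Call:
jog_arm:
  moves:
    - [[0.0012,0.0008,0.015,0,0,-0.006],[0.0012,0.0008,0.03,0,0,-0.006],[0.0012,0.0008,0.043,0,0,-0.006],[0.0012,0.0008,0.051,0,0,-0.006],[0.0012,0.0008,0.056,0,0,-0.006],[0.0012,0.0008,0.058,0,0,-0.006],[0.0012,0.0008,0.0585,0,0,-0.006],[0.0012,0.0008,0.0585,0,0,-0.006]]

```text
time: 21.68
position: [0.4634, 0.3948, 0.1847]
ee_rot: [[-0.946, 0.323, 0.0], [0.323, 0.946, -0.0], [-0.0, -0.0, -1.0]]
wrist_force: [-0.4, 0.4, -0.4]
gripper_width: 0.0576
grasp_force: 53.5
```

Call:
jog_arm:
  moves:
    - [[0,0,0.0005,0,0,0],[0,0,0.001,0,0,0],[0,0,0.001,0,0,0]]

```text
time: 21.93
position: [0.4632, 0.3948, 0.1833]
ee_rot: [[-0.946, 0.323, -0.0], [0.323, 0.946, -0.001], [-0.0, -0.001, -1.0]]
wrist_force: [-0.4, 0.1, -0.1]
gripper_width: 0.0578
grasp_force: 53.5
```

Call:
jog_arm:
  moves:
    - [[0,0,0.0005,0,0,0],[0,0,0.001,0,0,0],[0,0,0.0015,0,0,0],[0,0,0.0015,0,0,0]]

```text
time: 22.27
position: [0.4632, 0.3947, 0.1815]
ee_rot: [[-0.946, 0.323, -0.001], [0.323, 0.946, -0.001], [0.0, -0.001, -1.0]]
wrist_force: [0.1, -0.2, -0.6]
gripper_width: 0.0576
grasp_force: 53.5
```

Call:
jog_arm:
  moves:
    - [[0,0,0.0005,0,0,0],[0,0,0.001,0,0,0],[0,0,0.001,0,0,0]]

```text
time: 22.52
position: [0.4632, 0.3947, 0.1809]
ee_rot: [[-0.946, 0.323, -0.0], [0.323, 0.946, -0.001], [-0.0, -0.001, -1.0]]
wrist_force: [-1.2, -1.3, 4.7]
gripper_width: 0.0575
grasp_force: 56.8
```

Contact came at TCP 0.181, 3 mm above the first placing, so the plate is seated. Releasing.

Call:
jog_arm:
  moves:
    - [[0,0,0,0,0,0],[0,0,0,0,0,0],[0,0,0,0,0,0],[0,0,0,0,0,0],[0,0,0,0,0,0]]
  grip: 0.08

```text
time: 22.93
position: [0.4632, 0.3947, 0.1805]
ee_rot: [[-0.946, 0.323, -0.001], [0.323, 0.946, -0.001], [0.0, -0.001, -1.0]]
wrist_force: [-0.1, -0.2, -0.1]
gripper_width: 0.0801
grasp_force: 0.0
```

Call:
jog_arm:
  moves:
    - [[0,0,-0.01,0,0,0],[0,0,-0.03,0,0,0],[0,0,-0.06,0,0,0],[0,0,-0.09,0,0,0],[0,0,-0.12,0,0,0],[0,0,-0.14,0,0,0],[0.03,-0.03,-0.15,0,0,0],[0.06,-0.06,-0.15,0,0,0],[0.08,-0.1,-0.15,0,0,0],[0.08,-0.14,-0.15,0,0,0]]

```text
time: 23.77
position: [0.3405, 0.291, 0.3313]
ee_rot: [[-0.947, 0.32, -0.0], [0.32, 0.947, -0.0], [0.0, -0.0, -1.0]]
wrist_force: [1.9, -0.1, 1.5]
gripper_width: 0.0798
grasp_force: 0.0
```

Call:
jog_arm:
  moves:
    - [[0,-0.04,0,0,0,0],[0,-0.08,0,0,0,0],[0,-0.11,0,0,0,0],[0,-0.12,0,0,0,0],[0,-0.12,0,0,0,0],[0,-0.12,0,0,0,0]]

```text
time: 24.27
position: [0.3051, 0.1777, 0.3316]
ee_rot: [[-0.946, 0.324, 0.001], [0.324, 0.946, -0.0], [-0.001, -0.0, -1.0]]
wrist_force: [-0.3, -0.0, -0.1]
gripper_width: 0.0801
grasp_force: 0.0
```

Run:
```python
from h import *
im=bot.capture("top"); v=im.max(2)
for t in(130,150):
    s=np.zeros(v.shape,bool);s[185:242,155:210]=1
    for k in blobs((v>t)&s,300): print("stack z15",rect("top",k,.015))
a=im[150:270,130:230]; b=bot.capture("scene")[230:330,310:430]
cv2.imwrite("pics/fin.png",np.hstack([cv2.resize(a,(330,400),interpolation=cv2.INTER_CUBIC),cv2.resize(b,(460,400),interpolation=cv2.INTER_CUBIC)])[:,:,::-1])
```

```text
stack z15 (array([0.5005, 0.3806]), array([0.0645, 0.1251]), 160.72)
stack z15 (array([0.5008, 0.381 ]), array([0.0636, 0.1231]), 160.72)
```

View pics/fin.png

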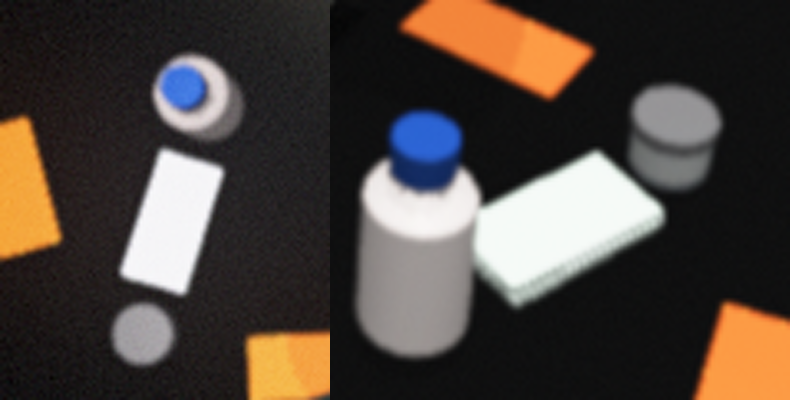

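The picture shows a neat stack of five plates, in the top half at about (172,222) and in the scene half at about (570,230). The bottle and jar are untouched and the arm is clear, so I'm handing in.

```bash
python3 -c "
from plant import bot
print(bot.close_job())"
```

```text
the job is handed in; nothing more can be done
None
```

Both plates are laid flat and square on the stack, within about 2 mm and 1° by the top camera, with the bottles and jar where they were; the job was handed in at about 24 s of the 72 s allowed, and no verdict came back.

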